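# Tip the red stoppers into the bowl feeder

## Task

Load the capping line: pick up the tray of red stoppers by its bar, carry it over the steel feeder bowl and tip all three red stoppers into the bowl. Then stand the empty tray upright on the bench again and let go. Leave the tray of blue stoppers where it is.

Things in the scene. Friction and masses are not known exactly. Their poses are not given: they have to be found in the camera images.
- red_tray_handle (a point): Tray of the red stoppers, white (sizes in mm): 170 long (x -90 to 80), 124 wide, walls 50 high. -x end open: last 55 of floor ramps up 12 deg to the pouring lip at x -90, 16 above the underside. This point: centre of the flat grey carrying bar over the tray's middle, 115 above the underside; bar lies along y, 14 thick (x), 30 tall, 118 free between uprights. z up. 0.2 to 0.42 kg, balanced under the bar.
- bowl_rim (a point): Vibratory bowl feeder, fixed to the bench: open round brushed-steel bowl, flaring from 75 mm radius at its floor to 125 mm at the rim, wall 4 mm, on a dark blue round drive unit. This point is the centre of the rim plane, 152 mm above the bench; the bowl's floor is 67 mm above the bench. A short track sticks out 60 mm on its +x side, below the rim.
- red_stopper1_mid (a point): Red stopper 1 of 3: solid flanged plug, flange 30 mm across and 10 mm thick, plug 22 mm across, 26 mm tall in all, 20 g. This point is its centre, half-way up its axis. Starts standing loose on the floor of the red tray; slides out when the tray is tipped lip-down by about 45 degrees or more.
- red_stopper2_mid (a point): Red stopper 2 of 3: solid flanged plug, flange 30 mm across and 10 mm thick, plug 22 mm across, 26 mm tall in all, 20 g. This point is its centre, half-way up its axis. Starts standing loose on the floor of the red tray; slides out when the tray is tipped lip-down by about 45 degrees or more.
- red_stopper3_mid (a point): Red stopper 3 of 3: solid flanged plug, flange 30 mm across and 10 mm thick, plug 22 mm across, 26 mm tall in all, 20 g. This point is its centre, half-way up its axis. Starts standing loose on the floor of the red tray; slides out when the tray is tipped lip-down by about 45 degrees or more.
- blue_tray_handle (a point): Bystander: a second tray, the same in shape, size and colour, holding three blue stoppers of the same kind. Same point and axes as for the red stoppers' tray (the centre of its bar, 115 mm above the bench). Which side each tray stands on varies.
Things that resemble listed ones, but are neither listed nor needed, are in the scene too. Leave any brown look-alike of the part that bears red_tray_handle alone.

How it is judged:
By the outcome, as a careful person would: the job done as asked, in the order asked, and still so for the second after the job is handed in, with the robot touching nothing.
It also fails if it takes over 54 s, if anything falls off the work surface, if the arm or the gripper's body presses on something with over 40 N, if the wrist force passes 120 N, or if a joint passes its speed limit or range.

## Robot

A 6-joint arm with a two-finger parallel gripper is mounted at the origin on the work surface. World frame = base frame: x ahead of the robot, y to its left, z up, the work surface at z = 0. Lengths are in mm, angles in rad, forces in N, time in s.
With the tool pointing down it reaches from about 275 to 1000 mm from the base axis. Payload 8.4 kg.
Tool frame: the origin (TCP) lies on the mounting face of the last link; the fingertips stand 173 mm ahead of it and the grasp point (between the pads) lies 155 mm ahead of it; z points along the fingers, y is the line along which they close (so a half turn about z gives the same grasp; the last joint's range is limited). The gripper opens to 85 mm and grips with 20 to 120 N. Pads are 22 mm wide; open, the fingers measure 114 mm over their backs; the gripper's body (76 mm by 85 mm) begins 54 mm behind the grasp point. The pads swing forward as they close: fully open they stand 13 mm farther back than shut.
Start: joints at [-1.259, 0.353, 1.633, -0, 1.155, -0.002], TCP at [192.921, -594.484, 404.681] pointing down, gripper open.
Joint ranges: [-2.63, 2.63], [-0.92, 2.1], [0.06, 2.66], [-1.3, 4.44], [0, 2.69], [-3.02, 3.02]. Speed limits (rad/s): [2.22, 2.22, 2.79, 3.14, 3.14, 3.14].

## Interface

Orientations are given as [roll, pitch, yaw] about the fixed x, y, z axes, in that order (R = Rz(yaw) Ry(pitch) Rx(roll)).
In Python, from rig import r gives the robot as it stands.
- The arm moves only by the tool apply_moves, never from a script. Its argument "deltas" is a list of rows, each an object with "claw": the gripper command: -1 is fully open, 1 is shut, values between are in proportion; "delta_pos": the shift along the tool's x, y, z in cm, a list of three; "yaw": the turn about the tool's z in rad. In form: [{"claw": claw, "delta_pos": [tx, ty, tz], "yaw": yaw}, ...]. A call has 1 to 8 rows; each row shifts and turns the commanded pose from where the row before left it, along the tool's axes as they then stand; what a row does not reach is not made up. A row lasts 1/8 s, in which the tool goes at most 62.5 mm and 10.7 degrees, less where a joint would pass 70% of its speed; a pose out of reach is approached as far as the arm can. A call with a gripper value outside its range is refused whole. The fingers move at their own pace and stop on an object; "grip_force" is the grip in N (left out, the last holds). Time passes only in rows, so rows that do not move let the fingers close. It gives the time, the measured TCP pose, the force, the opening and the grip force at its end, in the units of the state.
- r.sense(): the state, without advancing time (a new reading comes with each control period).
- r.grab_frame(name): name is "side" or "top" or "wrist"; returns a dict with "img" (420x560x3 uint8, blue, green, red), "z_map" (420x560 float32, mm along the optical axis (not along the pixel's ray), 0 where there is no reading), "fx", "fy", "cx", "cy" (pixels), "eye" and "rotation" of the camera in the world; the wrist camera has in their place "T_tool_cam" (4x4, takes a point from camera to tool coordinates, whose origin is the TCP and whose axes are the flange's). Camera axes: x right, y up, looking along -z (the intrinsics and any distortion apply to the point x, -y, -z); pixel columns grow to the right and rows downward; lengths in mm; the calibration is good to about 2 mm. The wrist camera is an equidistant fisheye: a pixel r from the principal point sees the ray r / f radians off the axis. A picture is of the moment at which its call begins: read the wrist's pose just before it.
- r.sign_off(): hands the job in; it is judged then, once.
The state is a dict: "clock": time; "qpos": joint angles; "qvel": joint speeds; "joint_efforts": joint torques, N m; "eef_pos": TCP position; "tcp_rot": TCP orientation; "contact_force": force on the tool from outside, world axes, zero at the start; "wrist_torque": the same for the moment, N m; "opening": opening from 0.0 (shut) to 1.0 (fully open); "grasp_force": force on a finger pad.
Only numpy, scipy, OpenCV 4.12 (cv2) and the standard library are available. Lean on these libraries where they do the work, as an engineer would, in place of code of your own. Each camera call takes 0.05 s, during which the arm holds its last target. There are 200 camera calls.

## Working session

There is one attempt and no reset: what is moved stays moved. The work goes in short steps, Python scripts to look and compute and a tool call to move; the robot and the scene stay as the last step left them, time stands still between calls to the robot, and variables do not carry over. Pictures are saved under pics/ and viewed, at most 10 in all, crops included, and the job is handed in when it is done.

Besides the shell and the picture viewer there is one more tool, called after "Emit:" as name(argument=value, ...) on one line, values as JSON. apply_moves: Moves the arm, as the interface text tells. Its arguments: {"type":"object","properties":{"deltas":{"type":"array"},"grip_force":{"type":"number"}},"required":["deltas"]}

```bash
ls; mkdir -p pics; cat > h.py <<'E'
import numpy as np,cv2
from rig import r
def pts(f):
    h,w=f["z_map"].shape; u,v=np.meshgrid(np.arange(w),np.arange(h)); z=f["z_map"]
    P=np.stack([(u-f["cx"])/f["fx"]*z,-(v-f["cy"])/f["fy"]*z,-z],-1)
    return P@np.array(f["rotation"]).T+np.array(f["eye"])
E
python3 - <<'E'
from h import *
print(r.sense())
for n in("top","side"):
    f=r.grab_frame(n); cv2.imwrite(f"pics/{n}0.png",f["img"]); print({k:v for k,v in f.items() if k not in("img","z_map")})
    P=pts(f); np.savez(f"{n}0.npz",P=P,img=f["img"],z=f["z_map"])
    m=f["img"].astype(int); b,g,rr=m[...,0],m[...,1],m[...,2]
    for nm,k in(("red",(rr>g+60)&(rr>b+60)),("blue",(b>rr+50)&(b>g+30))):
        c,l,s,ce=cv2.connectedComponentsWithStats(k.astype(np.uint8))
        for i in range(1,c):
            if s[i,4]>25: print(n,nm,s[i],ce[i].round(),np.median(P[l==i],0).round())
E
```

```text
pics
{'clock': 0.0, 'qpos': array([-1.25942703e+00,  3.53634674e-01,  1.63413570e+00,  1.72230485e-05,
        1.15517075e+00, -2.43880805e-03]), 'qvel': array([-0.00177644,  0.00158283,  0.00135302, -0.0003215 ,  0.00079813,
        0.00217679]), 'joint_efforts': array([ 3.15788617e-03, -6.05237961e+01, -3.42061007e+01, -6.84993643e-05,
        9.22858104e-03,  5.46765065e-06]), 'eef_pos': array([ 192.83513891, -594.26353237,  403.9692548 ]), 'tcp_rot': array([-3.14024423e+00, -1.90359611e-05,  3.13801124e-01]), 'contact_force': array([ 0.18492791, -0.60014054, -0.15543684]), 'wrist_torque': array([ 0.00461085,  0.00157979, -0.01120538]), 'grasp_force': 0.0, 'opening': 0.9988925025181637}
{'fx': 530.9551460909444, 'fy': 530.9551460909444, 'cx': 273.95443381945347, 'cy': 217.67134848058797, 'eye': array([ 304.51631583,   43.94313774, 1427.27063587]), 'rotation': array([ 0.09169872, -0.01907984, -1.57341744])}Traceback (most recent call last):
  File "<stdin>", line 5, in <module>
  File "h.py", line 6, in pts
    return P@np.array(f["rotation"]).T+np.array(f["eye"])
           ~~~~~~~~~~~~~~~~~~~~~~~~~~~^~~~~~~~~~~~~~~~~~~
ValueError: operands could not be broadcast together with shapes (420,560) (3,)
```

```bash
sed -i 's/^import numpy.*/&\nfrom scipy.spatial.transform import Rotation as Ro/; s/P@np.array(f\["rotation"\]).T/P@Ro.from_euler("xyz",f["rotation"]).as_matrix().T/' h.py
python3 - <<'E'
from h import *
for n in("top","side"):
    f=r.grab_frame(n); cv2.imwrite(f"pics/{n}0.png",f["img"]); print({k:v for k,v in f.items() if k not in("img","z_map")})
    P=pts(f); np.savez(f"{n}0.npz",P=P,img=f["img"],z=f["z_map"])
    m=f["img"].astype(int); b,g,rr=m[...,0],m[...,1],m[...,2]
    for nm,k in(("red",(rr>g+60)&(rr>b+60)),("blue",(b>rr+50)&(b>g+30))):
        c,l,s,ce=cv2.connectedComponentsWithStats(k.astype(np.uint8))
        for i in range(1,c):
            if s[i,4]>25: print(n,nm,s[i],ce[i].round(),np.median(P[l==i],0).round())
E
```

```text
{'fx': 530.9551460909444, 'fy': 530.9551460909444, 'cx': 273.95443381945347, 'cy': 217.67134848058797, 'eye': array([ 304.51631583,   43.94313774, 1427.27063587]), 'rotation': array([ 0.09169872, -0.01907984, -1.57341744])}
top red [117  62  11  11  86] [122.  67.] [780. 383. 190.]
top red [137  76  11  20 117] [143.  85.] [780. 362.  58.]
top red [465 143   9   8  57] [469. 147.] [ 630. -518.    9.]
top red [159 186  11  10  80] [164. 190.] [507. 309.  27.]
top red [133 192  12  10  87] [138. 196.] [491. 375.  27.]
top red [148 205  11   7  55] [153. 208.] [461. 336.  19.]
top blue [383 158  10   9  50] [387. 162.] [ 583. -286.   18.]
top blue [391 167  11  11  86] [396. 172.] [ 556. -311.   26.]
{'fx': 479.29048310103263, 'fy': 479.29048310103263, 'cx': 281.98506552328126, 'cy': 214.57197512017842, 'eye': array([-269.34037594,  696.62861156,  780.64200019]), 'rotation': array([ 0.96707315, -0.00297109, -2.33195107])}
side red [477 118   8   8  47] [480. 121.] [  438. -1016.    44.]
side red [ 68 184  10   5  43] [ 73. 186.] [776. 383. 190.]
side red [ 75 225  25  16 259] [ 88. 233.] [761. 385.  59.]
side red [165 276  14  30 301] [171. 291.] [473. 329.  20.]
side red [151 294   6  11  30] [154. 300.] [482. 370.  17.]
side blue [ 528   18   32  112 1791] [549.  87.] [  398. -1524.    46.]
side blue [330 170  17  16 132] [338. 178.] [ 553. -344.   20.]
side blue [319 174   7  10  45] [322. 178.] [ 581. -291.   26.]
```

View pics/top0.png

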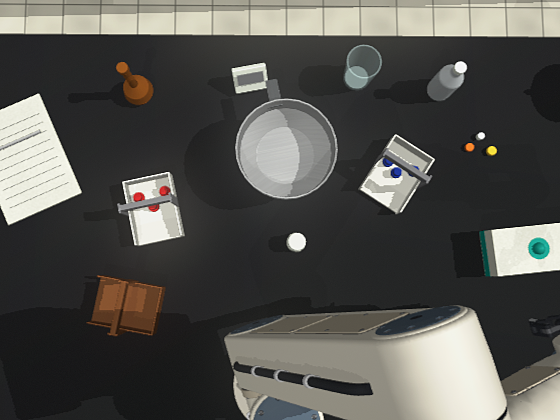

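View pics/side0.png

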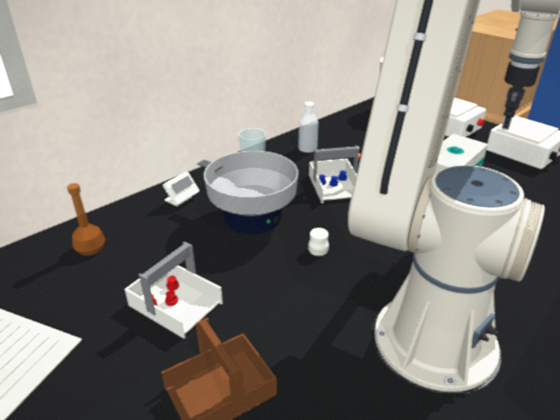

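```bash
python3 - <<'E'
from h import *
D=np.load("top0.npz");P=D["P"];S=np.load("side0.npz");Q=S["P"]
def near(P,c,R,a,b): 
    m=(np.hypot(P[...,0]-c[0],P[...,1]-c[1])<R)&(P[...,2]>a)&(P[...,2]<b)&(P[...,2]!=0); return P[m]
for n,PP in(("top",P),("side",Q)):
    b=near(PP,(480,340),130,104,125); 
    rect=cv2.minAreaRect(b[:,:2].astype(np.float32)); print(n,"bar",len(b),b[:,2].max().round(),np.median(b[:,2]).round(),rect)
    w=near(PP,(480,340),140,43,56); print("walls",len(w),cv2.minAreaRect(w[:,:2].astype(np.float32)))
    w=near(PP,(480,340),140,5,80); print("tray",len(w),cv2.minAreaRect(w[:,:2].astype(np.float32)))
    # profile along bar normal
    w=near(PP,(480,340),140,4,80); (c,wh,ang)=rect; a=np.radians(ang+(0 if wh[0]>wh[1] else 90)); u=np.array([np.cos(a),np.sin(a)]);v=np.array([-u[1],u[0]])
    s=(w[:,:2]-c)@v; t=(w[:,:2]-c)@u; print("u",u,"v",v)
    for lo in range(-110,110,10):
        k=(abs(s-lo-5)<5); kc=k&(abs(t)<40)
        if k.any(): print(lo,k.sum(),"t",t[k].min().round(),t[k].max().round(),"z mid",np.percentile(w[kc,2],[5,50,95]).round() if kc.any() else None)
    m=near(PP,(620,80),160,140,160); c,rr=cv2.minEnclosingCircle(m[:,:2].astype(np.float32)); print("bowl",len(m),c,rr,m[:,:2].min(0),m[:,:2].max(0))
im=np.hstack([cv2.resize(D["img"][155:265,95:205],(400,400),interpolation=2),cv2.resize(S["img"][225:345,115:235],(400,400),interpolation=2)])
cv2.imwrite("pics/crop.png",im)
E
```

```text
top bar 94 125.0 116.0 ((461.26348876953125, 337.1982116699219), (21.775753021240234, 131.67938232421875), 12.19210147857666)
walls 296 ((458.60760498046875, 334.98968505859375), (170.0319366455078, 128.08116149902344), 11.67919635772705)
tray 2233 ((483.9422607421875, 339.61041259765625), (262.8528747558594, 271.2163391113281), 51.41167449951172)
u [-0.21119005  0.97744502] v [-0.97744502 -0.21119005]
-110 29 t -108.0 106.0 z mid [4. 6. 9.]
-100 16 t -109.0 114.0 z mid [4. 5. 7.]
-90 25 t -53.0 116.0 z mid [44. 48. 50.]
-80 276 t -129.0 111.0 z mid [ 5. 27. 52.]
-70 107 t -131.0 121.0 z mid [4. 6. 9.]
-60 115 t -127.0 131.0 z mid [ 4.  6. 12.]
-50 137 t -123.0 118.0 z mid [ 4. 25. 34.]
-40 170 t -139.0 130.0 z mid [ 5. 22. 33.]
-30 60 t -141.0 137.0 z mid [10. 25. 31.]
-20 19 t -117.0 137.0 z mid None
-10 115 t -140.0 128.0 z mid [ 4.  8. 33.]
0 141 t -133.0 132.0 z mid [ 5.  9. 28.]
10 128 t -136.0 116.0 z mid [ 4.  7. 10.]
20 121 t -123.0 129.0 z mid [4. 6. 9.]
30 114 t -103.0 114.0 z mid [ 4.  6. 11.]
40 159 t -124.0 108.0 z mid [ 4.  7. 11.]
50 183 t -96.0 109.0 z mid [ 5.  9. 1
[... 933 characters left out ...]
0 63.0 z mid [ 4. 13. 33.]
-40 216 t -63.0 128.0 z mid [ 5. 18. 32.]
-30 177 t -61.0 64.0 z mid [ 4. 11. 30.]
-20 178 t -64.0 87.0 z mid [ 4.  7. 31.]
-10 255 t -63.0 136.0 z mid [ 5. 16. 31.]
0 309 t -67.0 97.0 z mid [ 4. 10. 29.]
10 203 t -64.0 67.0 z mid [4. 5. 7.]
20 176 t -62.0 63.0 z mid [4. 5. 7.]
30 199 t -62.0 63.0 z mid [4. 6. 7.]
40 211 t -62.0 90.0 z mid [5. 7. 9.]
50 210 t -62.0 63.0 z mid [ 7.  9. 11.]
60 223 t -62.0 62.0 z mid [ 9. 11. 13.]
70 232 t -63.0 63.0 z mid [11. 13. 15.]
80 288 t -65.0 62.0 z mid [12. 15. 17.]
90 6 t -34.0 61.0 z mid [21. 21. 21.]
bowl 503 (595.283447265625, -2.141155242919922) 126.90694427490234 [471.16403626 -57.37268847] [717.29736877 115.47498671]
```

View pics/crop.png

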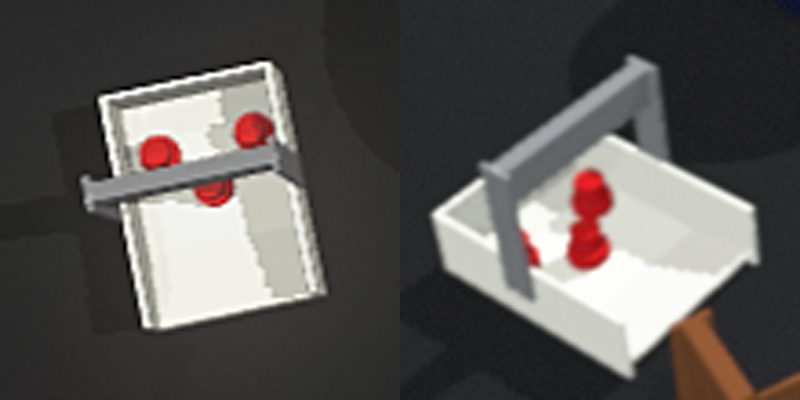

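The open end (pouring lip) of the red tray at top pixel (152,208), side (175,295), faces the robot. Three things could be the tray: white with red stoppers at top (152,208), white with blue at (397,174), and brown at (127,305). The first fits, because the crop shows it white and holding three red stoppers. Tool tilt can't be commanded, so I plan to rest the tray on the bowl rim and pivot it there between the fingers.

Emit:
apply_moves(deltas=[{"claw": -1,"delta_pos": [0,0,-1],"yaw": -0.183},{"claw": -1,"delta_pos": [0,0,-1],"yaw": -0.183},{"claw": -1,"delta_pos": [0,0,0],"yaw": -0.183},{"claw": -1,"delta_pos": [0,0,0],"yaw": -0.183},{"claw": -1,"delta_pos": [0,0,0],"yaw": -0.184},{"claw": -1,"delta_pos": [0,0,0],"yaw": -0.184},{"claw": -1,"delta_pos": [0,0,0],"yaw": -0.184},{"claw": -1,"delta_pos": [0,0,0],"yaw": -0.184}])

```text
clock: 1.15
eef_pos: [192.9, -594.4, 424.4]
tcp_rot: [-3.142, -0.001, 1.788]
contact_force: [-0.7, -0.5, -0.2]
opening: 0.997
grasp_force: 0.0
```

```bash
cat >> h.py <<'E'
def go(x,y,z):  # remaining shift to TCP target in tool axes, cm
    s=r.sense(); R=Ro.from_euler("xyz",s["tcp_rot"]).as_matrix()
    print("tcp",s["eef_pos"].round(1),s["tcp_rot"].round(3),"F",s["contact_force"].round(1),"op",round(s["opening"],3),"q",s["qpos"].round(2),"t",round(s["clock"],2))
    print("shift cm",(R.T@(np.array([x,y,z])-s["eef_pos"])/10).round(2))
E
python3 - <<'E'
from h import *
from scipy.optimize import least_squares
go(460,337,415)
for n in("top","side"):
    P=np.load(n+"0.npz")["P"]; m=(np.hypot(P[...,0]-595,P[...,1])<150)&(abs(P[...,2]-150)<5); q=P[m][:,:2]
    s=least_squares(lambda p:np.hypot(q[:,0]-p[0],q[:,1]-p[1])-p[2],[595,-8,124],loss="soft_l1"); print(n,s.x.round(1))
E
```

```text
tcp [ 192.9 -594.4  424.4] [-3.142e+00 -1.000e-03  1.788e+00] F [-0.7 -0.5 -0.2] op 0.997 q [-1.26  0.34  1.61 -0.    1.19 -1.48] t 1.15
shift cm [85.2  46.15  0.99]
top [593.2  -9.3 121.9]
side [591.3 -10.  122. ]
```

Emit:
apply_moves(deltas=[{"claw": -1,"delta_pos": [5.3,2.9,0],"yaw": 0},{"claw": -1,"delta_pos": [5.3,2.9,0],"yaw": 0},{"claw": -1,"delta_pos": [5.3,2.9,0],"yaw": 0},{"claw": -1,"delta_pos": [5.3,2.9,0],"yaw": 0},{"claw": -1,"delta_pos": [5.3,2.9,0],"yaw": 0},{"claw": -1,"delta_pos": [5.3,2.9,0],"yaw": 0},{"claw": -1,"delta_pos": [5.3,2.9,0],"yaw": 0},{"claw": -1,"delta_pos": [5.3,2.9,0],"yaw": 0}])

```text
clock: 2.15
eef_pos: [331.0, -129.5, 424.9]
tcp_rot: [3.141, 0.0, 1.781]
contact_force: [1.0, 0.2, -0.0]
opening: 1.0
grasp_force: 0.0
```

Emit:
apply_moves(deltas=[{"claw": -1,"delta_pos": [5.3,2.9,0],"yaw": 0},{"claw": -1,"delta_pos": [5.3,2.9,0],"yaw": 0},{"claw": -1,"delta_pos": [5.3,2.9,0],"yaw": 0},{"claw": -1,"delta_pos": [5.3,2.9,0],"yaw": 0},{"claw": -1,"delta_pos": [5.3,2.9,0],"yaw": 0},{"claw": -1,"delta_pos": [5.3,2.9,0],"yaw": 0},{"claw": -1,"delta_pos": [5.3,2.9,0],"yaw": 0},{"claw": -1,"delta_pos": [5.3,2.9,0],"yaw": 0}])

```text
clock: 3.15
eef_pos: [469.2, 334.0, 424.5]
tcp_rot: [-3.141, 0.0, 1.782]
contact_force: [1.4, -0.5, 0.3]
opening: 0.993
grasp_force: 0.0
```

```bash
python3 - <<'E'
from h import *
go(460,337,270)
s=r.sense(); f=r.grab_frame("wrist"); cv2.imwrite("pics/w1.png",f["img"]); print(f["fx"],f["cx"],f["cy"],np.array(f["T_tool_cam"]).round(3))
E
```

```text
tcp [469.2 334.  424.5] [-3.141  0.     1.782] F [ 1.4 -0.5  0.3] op 0.993 q [ 0.62  0.26  1.72 -0.    1.16  0.4 ] t 3.15
shift cm [ 0.49 -0.83 15.45]
325.19226210127806 275.7969992384513 211.42615060257316 [[-0.0000e+00  9.5600e-01  2.9300e-01  7.4649e+01]
 [ 1.0000e+00  0.0000e+00  1.0000e-03 -1.3000e-02]
 [ 1.0000e-03  2.9300e-01 -9.5600e-01  3.0556e+01]
 [ 0.0000e+00  0.0000e+00  0.0000e+00  1.0000e+00]]
```

View pics/w1.png

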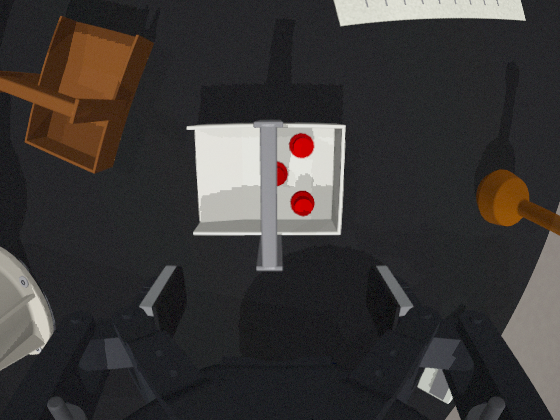

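Emit:
apply_moves(deltas=[{"claw": -1,"delta_pos": [0.5,-0.8,4],"yaw": 0},{"claw": -1,"delta_pos": [0,0,5],"yaw": 0},{"claw": -1,"delta_pos": [0,0,4.4],"yaw": 0},{"claw": -1,"delta_pos": [0,0,2],"yaw": 0},{"claw": 1,"delta_pos": [0,0,0],"yaw": 0},{"claw": 1,"delta_pos": [0,0,0],"yaw": 0},{"claw": 1,"delta_pos": [0,0,0],"yaw": 0},{"claw": 1,"delta_pos": [0,0,0],"yaw": 0}], grip_force=60)

```text
clock: 4.2
eef_pos: [460.5, 335.3, 271.8]
tcp_rot: [3.14, -0.001, 1.782]
contact_force: [-5.9, -4.6, 17.1]
opening: 0.156
grasp_force: 58.2
```

Emit:
apply_moves(deltas=[{"claw": 1,"delta_pos": [0,0,0],"yaw": 0},{"claw": 1,"delta_pos": [0,0,0],"yaw": 0},{"claw": 1,"delta_pos": [0,0,-1],"yaw": 0},{"claw": 1,"delta_pos": [0,0,-2],"yaw": 0},{"claw": 1,"delta_pos": [0,0,-2],"yaw": 0}])

```text
clock: 4.82
eef_pos: [459.8, 334.9, 321.1]
tcp_rot: [-3.14, 0.001, 1.782]
contact_force: [-0.0, 0.2, -4.3]
opening: 0.158
grasp_force: 58.7
```

```bash
python3 - <<'E'
from h import *
# pivot 108 mm from bowl centre, on the tray +x side; bar 45 mm farther out, 35 mm above rim contact
d=np.array([.978,.209]); c=np.array([592.5,-9.5])
for k in(113,150): print(k,(c+k*d).round())
p=c+150*d; go(p[0],p[1],152+40+270)
f=r.grab_frame("wrist"); cv2.imwrite("pics/w2.png",f["img"])
E
```

```text
113 [703.  14.]
150 [739.  22.]
tcp [459.8 334.9 321.1] [-3.140e+00  1.000e-03  1.782e+00] F [-0.   0.2 -4.3] op 0.158 q [0.63 0.36 1.83 0.   0.95 0.42] t 4.83
shift cm [-36.47  20.75 -14.09]
```

Emit:
apply_moves(deltas=[{"claw": 1,"delta_pos": [0,0,-3],"yaw": 0},{"claw": 1,"delta_pos": [-0.5,0.2,-4],"yaw": 0},{"claw": 1,"delta_pos": [-1.5,0.8,-4],"yaw": 0},{"claw": 1,"delta_pos": [-3,1.3,-2],"yaw": 0},{"claw": 1,"delta_pos": [-4,1.8,-0.1],"yaw": 0},{"claw": 1,"delta_pos": [-4.5,2,0],"yaw": 0},{"claw": 1,"delta_pos": [-4.5,2,0],"yaw": 0},{"claw": 1,"delta_pos": [-4.5,2,0],"yaw": 0}])

```text
clock: 5.88
eef_pos: [606.5, 134.8, 451.2]
tcp_rot: [-3.141, -0.0, 1.782]
contact_force: [0.1, 0.7, -4.5]
opening: 0.158
grasp_force: 59.3
```

Emit:
apply_moves(deltas=[{"claw": 1,"delta_pos": [-4.5,2,0],"yaw": 0},{"claw": 1,"delta_pos": [-4,1.8,0],"yaw": 0},{"claw": 1,"delta_pos": [-3,1.3,0],"yaw": 0},{"claw": 1,"delta_pos": [-1.7,0.6,0],"yaw": 0},{"claw": 1,"delta_pos": [-0.8,0.3,0],"yaw": 0},{"claw": 1,"delta_pos": [0,0,0],"yaw": 0}])

```text
clock: 6.62
eef_pos: [693.8, 12.2, 451.4]
tcp_rot: [-3.141, -0.0, 1.782]
contact_force: [-0.5, 0.7, -3.7]
opening: 0.151
grasp_force: 59.3
```

```bash
python3 - <<'E'
from h import *
d=np.array([.978,.209]); c=np.array([592.5,-9.5]); p=c+104*d
go(p[0],p[1],152+272)
f=r.grab_frame("side"); g=r.grab_frame("top"); cv2.imwrite("pics/m2.png",np.hstack([cv2.resize(f["img"][100:260,170:340],(425,400)),cv2.resize(g["img"][40:210,200:370],(375,400))]))
E
```

```text
tcp [693.8  12.2 451.4] [-3.141 -0.     1.782] F [-0.5  0.7 -3.7] op 0.151 q [ 0.02  0.43  1.42  0.    1.3  -0.2 ] t 6.62
shift cm [-0.01  0.04  2.74]
```

View pics/m2.png

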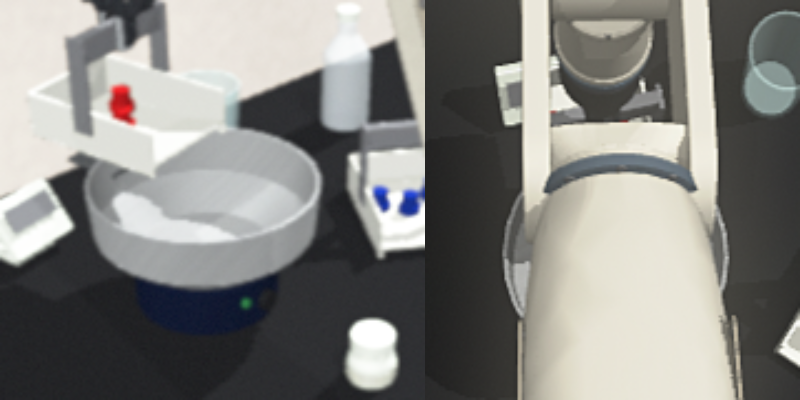

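The side view shows the tray level, with its lip over the bowl and the red stoppers inside (crop pixel 120,105). I'll lower it to rim contact.

Emit:
apply_moves(deltas=[{"claw": 1,"delta_pos": [0,0,1.5],"yaw": 0},{"claw": 1,"delta_pos": [0,0,0.8],"yaw": 0},{"claw": 1,"delta_pos": [0,0,0.2],"yaw": 0},{"claw": 1,"delta_pos": [0,0,0],"yaw": 0}])

```text
clock: 7.22
eef_pos: [694.0, 12.0, 426.5]
tcp_rot: [-3.141, -0.0, 1.782]
contact_force: [-0.2, 0.4, -3.6]
opening: 0.151
grasp_force: 59.3
```

Emit:
apply_moves(deltas=[{"claw": 1,"delta_pos": [0,0,0.1],"yaw": 0},{"claw": 1,"delta_pos": [0,0,0.1],"yaw": 0},{"claw": 1,"delta_pos": [0,0,0],"yaw": 0}])

```text
clock: 7.6
eef_pos: [694.0, 11.9, 424.7]
tcp_rot: [3.142, 0.0, 1.782]
contact_force: [0.7, -0.6, -3.5]
opening: 0.154
grasp_force: 59.3
```

Emit:
apply_moves(deltas=[{"claw": 1,"delta_pos": [0,0,0.1],"yaw": 0},{"claw": 1,"delta_pos": [0,0,0.1],"yaw": 0},{"claw": 1,"delta_pos": [0,0,0],"yaw": 0}])

```text
clock: 7.98
eef_pos: [694.1, 11.9, 424.2]
tcp_rot: [3.14, 0.0, 1.782]
contact_force: [-2.3, -1.0, 4.9]
opening: 0.15
grasp_force: 60.8
```

Emit:
apply_moves(deltas=[{"claw": 1,"delta_pos": [0,0,0.1],"yaw": 0},{"claw": 1,"delta_pos": [0,0,0.1],"yaw": 0},{"claw": 1,"delta_pos": [0,0,0],"yaw": 0}])

```text
clock: 8.35
eef_pos: [694.1, 11.9, 424.2]
tcp_rot: [3.139, 0.001, 1.782]
contact_force: [-6.0, -0.5, 16.4]
opening: 0.157
grasp_force: 62.5
```

Emit:
apply_moves(deltas=[{"claw": 0.45,"delta_pos": [0,0,-0.2],"yaw": 0},{"claw": 0.45,"delta_pos": [0,0,0],"yaw": 0},{"claw": 0.45,"delta_pos": [0,-0.7,0.1],"yaw": 0},{"claw": 0.4,"delta_pos": [0,-0.7,0.1],"yaw": 0}])

```text
clock: 8.85
eef_pos: [679.8, 8.9, 420.2]
tcp_rot: [-3.141, -0.0, 1.782]
contact_force: [0.9, 0.4, -0.2]
opening: 0.298
grasp_force: 0.4
```

```bash
python3 - <<'E'
from h import *
go(694,12,424)
f=r.grab_frame("side"); w=r.grab_frame("wrist"); cv2.imwrite("pics/m3.png",np.hstack([cv2.resize(f["img"][100:260,170:340],(425,400)),cv2.resize(w["img"],(375,400))]))
E
```

```text
tcp [679.8   8.9 420.2] [-3.141 -0.     1.782] F [ 0.9  0.4 -0.2] op 0.298 q [ 0.01  0.43  1.49  0.    1.23 -0.2 ] t 8.85
shift cm [ 0.01  1.45 -0.38]
```

View pics/m3.png

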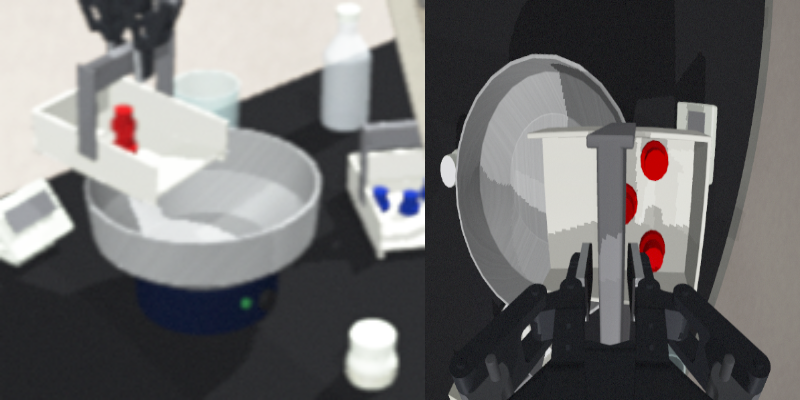

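The tray is tipping about the rim, with the bar straddled by the fingers (wrist crop, bar at 610,230). I'll continue along the arc.

Emit:
apply_moves(deltas=[{"claw": 0.3,"delta_pos": [0,-1.0,0.2],"yaw": 0},{"claw": 0.25,"delta_pos": [0,-1.1,0.3],"yaw": 0},{"claw": 0.2,"delta_pos": [0,-1.1,0.4],"yaw": 0},{"claw": 0.2,"delta_pos": [0,-1.0,0.5],"yaw": 0},{"claw": 0.2,"delta_pos": [0,0,0],"yaw": 0}])

```text
clock: 9.57
eef_pos: [638.3, -0.0, 406.2]
tcp_rot: [-3.14, -0.0, 1.782]
contact_force: [-2.2, 0.1, -0.1]
opening: 0.401
grasp_force: 0.8
```

```bash
cat > look.py <<'E'
import sys
from h import *
go(694,12,424)
f=r.grab_frame("side"); w=r.grab_frame("wrist"); cv2.imwrite(sys.argv[1],np.hstack([cv2.resize(f["img"][100:260,170:340],(425,400)),cv2.resize(w["img"],(375,400))]))
# tray wall slope: side view depth, white pixels of the tray
P=pts(f); m=f["img"].min(-1)>170; q=P[m&(np.hypot(P[...,0]-680,P[...,1]-10)<150)&(P[...,2]>100)&(P[...,2]<330)]
E
python3 look.py pics/m4.png
```

```text
tcp [638.3  -0.  406.2] [-3.14  -0.     1.782] F [-2.2  0.1 -0.1] op 0.401 q [-0.    0.37  1.6  -0.    1.17 -0.21] t 9.57
shift cm [ 0.01  5.7  -1.79]
```

View pics/m4.png

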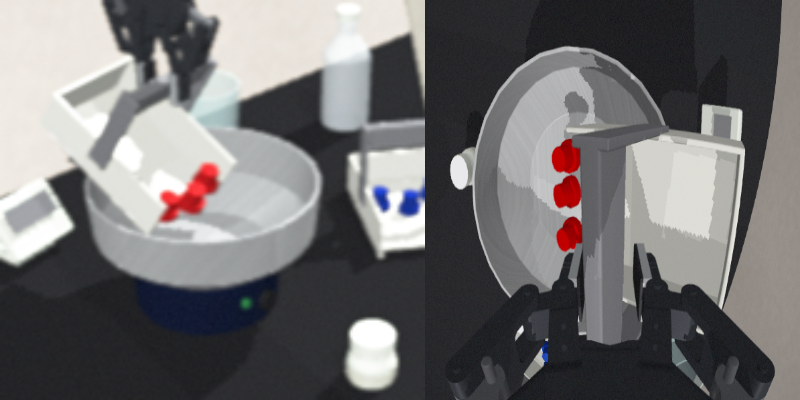

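The stoppers have slid to the lip (wrist crop 567,155–235). I'll tip further.

Emit:
apply_moves(deltas=[{"claw": 0.15,"delta_pos": [0,-0.8,0.6],"yaw": 0},{"claw": 0.15,"delta_pos": [0,-0.8,0.7],"yaw": 0},{"claw": 0.15,"delta_pos": [0,-0.7,0.7],"yaw": 0},{"claw": 0.15,"delta_pos": [0,-0.6,0.6],"yaw": 0},{"claw": 0.15,"delta_pos": [0,0,0],"yaw": 0},{"claw": 0.15,"delta_pos": [0,0,0],"yaw": 0}])

```text
clock: 10.42
eef_pos: [610.8, -5.9, 380.9]
tcp_rot: [-3.141, -0.0, 1.782]
contact_force: [-3.6, -0.3, 2.0]
opening: 0.422
grasp_force: 2.1
```

```bash
python3 look.py pics/m5.png
```

```text
tcp [610.8  -5.9 380.9] [-3.141 -0.     1.782] F [-3.6 -0.3  2. ] op 0.422 q [-0.01  0.35  1.69 -0.    1.1  -0.22] t 10.43
shift cm [ 0.01  8.51 -4.32]
```

View pics/m5.png

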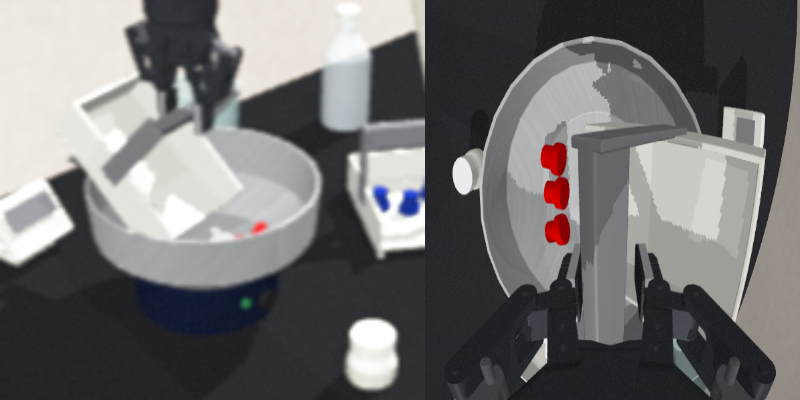

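All three stoppers lie on the bowl floor (wrist crop 556,158/192/230), clear of the tray. I'll reverse the arc.

Emit:
apply_moves(deltas=[{"claw": 0.2,"delta_pos": [0,0.6,-0.6],"yaw": 0},{"claw": 0.2,"delta_pos": [0,0.7,-0.7],"yaw": 0},{"claw": 0.2,"delta_pos": [0,0.8,-0.7],"yaw": 0},{"claw": 0.2,"delta_pos": [0,0.8,-0.6],"yaw": 0},{"claw": 0.22,"delta_pos": [0,1.0,-0.5],"yaw": 0},{"claw": 0.25,"delta_pos": [0,1.1,-0.4],"yaw": 0}], grip_force=25)

```text
clock: 11.28
eef_pos: [660.6, 4.7, 416.1]
tcp_rot: [3.141, 0.0, 1.782]
contact_force: [-1.0, 0.7, 0.3]
opening: 0.37
grasp_force: 0.4
```

```bash
python3 look.py pics/m6.png
```

```text
tcp [660.6   4.7 416.1] [3.141 0.    1.782] F [-1.   0.7  0.3] op 0.37 q [ 0.    0.4   1.54 -0.    1.2  -0.21] t 11.28
shift cm [ 0.01  3.41 -0.79]
```

View pics/m6.png

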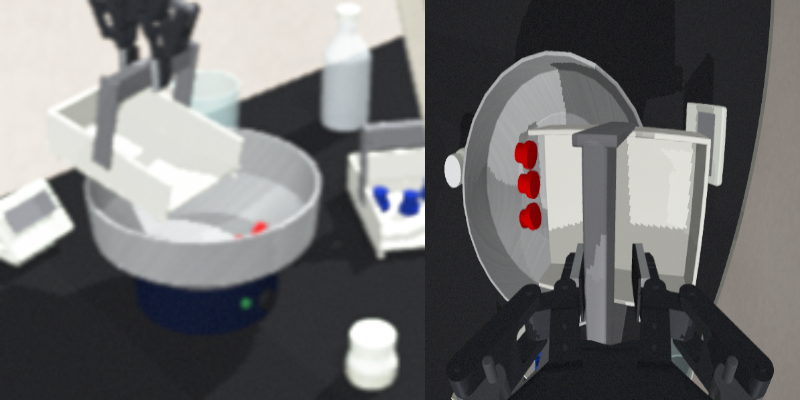

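The tray follows back, with about 20° of tilt left. I'll finish the arc, close the grip and lift.

Emit:
apply_moves(deltas=[{"claw": 0.3,"delta_pos": [0,1.0,-0.3],"yaw": 0},{"claw": 0.4,"delta_pos": [0,0.9,-0.3],"yaw": 0},{"claw": 0.5,"delta_pos": [0,0.9,-0.2],"yaw": 0},{"claw": 0.6,"delta_pos": [0,0.5,-0.1],"yaw": 0},{"claw": 1,"delta_pos": [0,0,0],"yaw": 0},{"claw": 1,"delta_pos": [0,0,0],"yaw": 0},{"claw": 1,"delta_pos": [0,0,0],"yaw": 0},{"claw": 1,"delta_pos": [0,0,0],"yaw": 0}], grip_force=60)

```text
clock: 12.38
eef_pos: [691.9, 11.5, 424.6]
tcp_rot: [-3.141, -0.0, 1.782]
contact_force: [0.3, -0.4, -3.9]
opening: 0.152
grasp_force: 61.0
```

Emit:
apply_moves(deltas=[{"claw": 1,"delta_pos": [0,0,-0.5],"yaw": 0},{"claw": 1,"delta_pos": [0,0.3,-1.5],"yaw": 0},{"claw": 1,"delta_pos": [0,0.5,-2],"yaw": 0},{"claw": 1,"delta_pos": [0,0,-1.5],"yaw": 0},{"claw": 1,"delta_pos": [0,0,0],"yaw": 0}])

```text
clock: 13.0
eef_pos: [700.1, 13.2, 481.8]
tcp_rot: [3.138, 0.001, 1.782]
contact_force: [-0.4, 0.4, -4.0]
opening: 0.153
grasp_force: 61.0
```

```bash
cat > tilt.py <<'E'
from h import *
go(460,336,330)
s=r.sense(); f=r.grab_frame("side"); P=pts(f); I=f["img"].astype(int); B=s["eef_pos"]-[0,0,155]
d=np.array([.978,.209]); e=np.array([-.209,.978])
rel=P[...,:2]-B[:2]; a=rel@d; b=rel@e; k=(abs(a)<110)&(abs(b)<45)&(P[...,2]>B[2]-170)&(P[...,2]<B[2]-40)&(I.min(-1)>110)
for lo in range(-100,100,20):
    m=k&(a>=lo)&(a<lo+20)
    if m.sum()>3: print(lo+10,m.sum(),"z rel bar, median/min",np.median(P[m][:,2]-B[2]).round(),(np.percentile(P[m][:,2],5)-B[2]).round())
rr=(I[...,2]>I[...,1]+60)&(I[...,2]>I[...,0]+60); print("red in bowl px",(rr&(np.hypot(P[...,0]-592,P[...,1]+10)<125)).sum())
E
python3 tilt.py
```

```text
tcp [700.1  13.2 481.8] [3.138e+00 1.000e-03 1.782e+00] F [-0.4  0.4 -4. ] op 0.153 q [ 0.02  0.42  1.37  0.    1.35 -0.19] t 13.0
shift cm [ 36.6  -16.76  15.11]
-90 70 z rel bar, median/min -102.0 -105.0
-70 82 z rel bar, median/min -105.0 -107.0
-50 50 z rel bar, median/min -108.0 -111.0
-30 42 z rel bar, median/min -112.0 -114.0
-10 38 z rel bar, median/min -112.0 -113.0
10 33 z rel bar, median/min -112.0 -113.0
30 37 z rel bar, median/min -112.0 -114.0
50 36 z rel bar, median/min -112.0 -113.0
70 182 z rel bar, median/min -82.0 -112.0
red in bowl px 23
```

Emit:
apply_moves(deltas=[{"claw": 1,"delta_pos": [2,-0.9,0],"yaw": 0},{"claw": 1,"delta_pos": [4,-1.8,0],"yaw": 0},{"claw": 1,"delta_pos": [5,-2.3,0],"yaw": 0},{"claw": 1,"delta_pos": [5,-2.3,0],"yaw": 0},{"claw": 1,"delta_pos": [5,-2.3,0],"yaw": 0},{"claw": 1,"delta_pos": [5,-2.3,0],"yaw": 0},{"claw": 1,"delta_pos": [4.5,-2.1,0],"yaw": 0},{"claw": 1,"delta_pos": [4,-1.8,0],"yaw": 0}])

```text
clock: 14.05
eef_pos: [470.7, 318.8, 479.1]
tcp_rot: [-3.14, -0.0, 1.783]
contact_force: [1.1, 0.8, -4.2]
opening: 0.152
grasp_force: 60.9
```

Emit:
apply_moves(deltas=[{"claw": 1,"delta_pos": [2,-1,2],"yaw": 0},{"claw": 1,"delta_pos": [0,0,4],"yaw": 0},{"claw": 1,"delta_pos": [0,0,4],"yaw": 0},{"claw": 1,"delta_pos": [0,0,4],"yaw": 0},{"claw": 1,"delta_pos": [0,0,3],"yaw": 0},{"claw": 1,"delta_pos": [0,0,2],"yaw": 0},{"claw": 1,"delta_pos": [0,0,1],"yaw": 0},{"claw": 1,"delta_pos": [0,0,0],"yaw": 0}])

```text
clock: 15.05
eef_pos: [458.6, 334.9, 279.2]
tcp_rot: [-3.14, 0.0, 1.782]
contact_force: [1.7, -0.6, -3.0]
opening: 0.158
grasp_force: 60.8
```

Emit:
apply_moves(deltas=[{"claw": 1,"delta_pos": [0,0,0.4],"yaw": 0},{"claw": 1,"delta_pos": [0,0,0.2],"yaw": 0},{"claw": 1,"delta_pos": [0,0,0.1],"yaw": 0},{"claw": 1,"delta_pos": [0,0,0],"yaw": 0}])

```text
clock: 15.55
eef_pos: [459.2, 334.9, 272.8]
tcp_rot: [3.141, -0.0, 1.782]
contact_force: [0.5, 0.3, -4.3]
opening: 0.153
grasp_force: 60.8
```

Emit:
apply_moves(deltas=[{"claw": 1,"delta_pos": [0,0,0.1],"yaw": 0},{"claw": 1,"delta_pos": [0,0,0.1],"yaw": 0},{"claw": 1,"delta_pos": [0,0,0],"yaw": 0}])

```text
clock: 15.92
eef_pos: [459.4, 335.0, 271.0]
tcp_rot: [3.141, -0.0, 1.782]
contact_force: [-0.1, 0.9, 1.6]
opening: 0.154
grasp_force: 61.6
```

Emit:
apply_moves(deltas=[{"claw": 0.4,"delta_pos": [0,0,0],"yaw": 0},{"claw": -0.2,"delta_pos": [0,0,0],"yaw": 0},{"claw": -1,"delta_pos": [0,0,0],"yaw": 0},{"claw": -1,"delta_pos": [0,0,0],"yaw": 0},{"claw": -1,"delta_pos": [0,0,0],"yaw": 0},{"claw": -1,"delta_pos": [0,0,0],"yaw": 0}])

```text
clock: 16.68
eef_pos: [459.2, 334.9, 270.7]
tcp_rot: [3.142, -0.0, 1.782]
contact_force: [0.7, -0.8, -0.5]
opening: 0.999
grasp_force: 0.0
```

Emit:
apply_moves(deltas=[{"claw": -1,"delta_pos": [0,0,-3],"yaw": 0},{"claw": -1,"delta_pos": [0,0,-5],"yaw": 0},{"claw": -1,"delta_pos": [0,0,-5],"yaw": 0},{"claw": -1,"delta_pos": [0,0,-4],"yaw": 0},{"claw": -1,"delta_pos": [0,0,-3],"yaw": 0},{"claw": -1,"delta_pos": [0,0,0],"yaw": 0},{"claw": -1,"delta_pos": [0,0,0],"yaw": 0}])

```text
clock: 17.55
eef_pos: [458.9, 334.7, 469.8]
tcp_rot: [-3.141, 0.0, 1.782]
contact_force: [0.1, -0.2, -0.6]
opening: 1.001
grasp_force: 0.0
```

```bash
python3 - <<'E'
from h import *
go(460,336,450)
f=r.grab_frame("side"); g=r.grab_frame("top"); cv2.imwrite("pics/end.png",np.hstack([f["img"][100:360,60:360],g["img"][60:320,80:450]]))
E
```

```text
tcp [458.9 334.7 469.8] [-3.141  0.     1.782] F [ 0.1 -0.2 -0.6] op 1.001 q [0.63 0.21 1.68 0.   1.25 0.42] t 17.55
shift cm [0.11 0.14 1.98]
```

View pics/end.png

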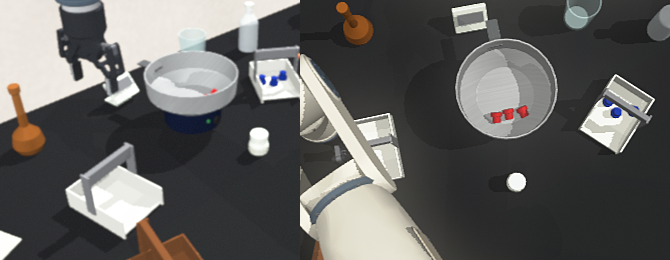

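The empty tray stands upright at side crop (115,195), and the three red stoppers are in the bowl at top crop (496–523,114). The blue tray is untouched and the gripper is clear of everything.

```bash
python3 -c "
from rig import r
print(r.sign_off())"
```

```text
the job is handed in; nothing more can be done
None
```

The job is handed in: all three red stoppers are in the bowl, the empty tray is released upright on the bench where it started, and the blue tray was left alone.

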